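# Make up two microscope kits

### The arm

A 6-joint arm with a two-finger parallel gripper is mounted at the origin on the work surface. World frame = base frame: x ahead of the robot, y to its left, z up, the work surface at z = 0. Lengths are in m, angles in rad, forces in N, time in s.
With the tool pointing down it reaches from about 0.425 to 0.95 m from the base axis. Payload 3.5 kg.
Tool frame: the origin (TCP) lies at the very end of the fingers, on their centre line; the grasp point (between the pads) lies 19 mm behind it; z points along the fingers, y is the line along which they close (so a half turn about z gives the same grasp; the last joint's range is limited). The gripper opens to 85 mm and grips with 20 to 120 N. Pads are 22 mm wide; open, the fingers measure 114 mm over their backs; the gripper's body (76 mm by 85 mm) begins 54 mm behind the grasp point. The pads swing forward as they close: fully open they stand 13 mm farther back than shut.
Start: joints at [-1.371, 0.286, 1.577, -0, 1.279, -0.15], TCP at [0.231, -0.634, 0.231] pointing down, gripper open.
Joint ranges: [-2.77, 2.77], [-0.9, 2.22], [0.21, 2.48], [-1.53, 4.67], [0.24, 2.81], [-2.84, 2.84]. Speed limits (rad/s): [2.79, 2.79, 3.14, 3.14, 3.14, 3.14].

### API

Orientations are given as [roll, pitch, yaw] about the fixed x, y, z axes, in that order (R = Rz(yaw) Ry(pitch) Rx(roll)).
In Python, from workcell import * gives the robot as it stands. Calls block until the motion is done:
- reach(position, orientation): joint-space move of the TCP to a pose.
- line_to(position, orientation=None, vel=0.15, force_limit=None): straight line of the TCP; orientation=None keeps the orientation; vel is the mean speed in m/s. With force_limit (N) it stops when the force on the tool has changed by that much, and returns True; else False.
- move_joints(angles): joint-space move.
- grip(opening): finger opening in m; the grip force is fixed at half the most; returns when the fingers have stopped.
- sleep(seconds).
- ik(position, orientation): joint angles nearest the present ones, or None.
- read_camera(name): name is "scene" or "top" or "wrist"; returns the picture (384x512x3 uint8, blue, green, red); there is no depth.
- camera_model(name): a dict with "camera_matrix" (3x3 intrinsics, pixels), "extrinsics" (4x4, takes a point from camera to world coordinates). Camera axes: x right, y up, looking along -z (the intrinsics and any distortion apply to the point x, -y, -z); pixel columns grow to the right and rows downward; lengths in m; the calibration is good to about 2 mm. A picture is of the moment at which its call begins: read the wrist's pose just before it. camera_model takes no time and is no camera call; for the wrist camera it gives the pose at the moment of the call.
A pose or a line that the arm cannot do raises PlanningError and nothing moves.
- hand_in(): hands the job in; it is judged then, once.
Readings, each from a call of its own:
- current_time_s(): time.
- current_joints(): joint angles.
- current_qvel(): joint speeds.
- current_tau(): joint torques, N m.
- current_position(): TCP position.
- current_ee_rot(): TCP orientation.
- current_contact_force(): force on the tool from outside, world axes, zero at the start.
- current_wrist_torque(): the same for the moment, N m.
- current_opening(): finger opening in m.
- current_grasp_force(): force on a finger pad.
Only numpy, scipy, OpenCV 4.12 (cv2) and the standard library are available. Lean on these libraries where they do the work, as an engineer would, in place of code of your own. Each camera call takes 0.05 s, during which the arm holds its last target. There are 200 camera calls.

### The job

Make up the two microscope kits from the parts on the bench. In the two-pocket tray, lay the slide box in the long pocket and stand the short objective in the short pocket; in the three-pocket tray, stand the long objective in the narrow pocket, the eyepiece in the middle-sized pocket and the condenser in the wide pocket. Each part sits flat on its pocket's floor, the same way up as you found it and never tipped over on the way, and the spare filter ring and the oil bottle stay where they are.

Things in the scene. Friction and masses are not known exactly. Their poses are not given: they have to be found in the camera images.
- tray_two: The two-pocket kit tray, 170 mm long along y. White plastic, grey floor, fixed; origin at the centre of its underside. 74 mm along x, walls 4 mm thick, 10 mm high, pocket floors 3 mm above the bench. Pockets in one row along y, each 66 mm along x, centred at x = 0: a long pocket 104 mm along y centred at y = -29 mm, and a short pocket 54 mm along y centred at y = +54 mm.
- tray_three: The three-pocket kit tray, 180 mm long along y. White plastic, grey floor, fixed; origin at the centre of its underside. 74 mm along x, walls 4 mm thick, 10 mm high, pocket floors 3 mm above the bench. Pockets in one row along y, each 66 mm along x, centred at x = 0: the narrow one 44 mm along y centred at y = -64 mm, the middle one 54 mm along y centred at y = -11 mm, the wide one 66 mm along y centred at y = +53 mm.
- long_objective: Long microscope objective standing nose up: steel cylinder with thin black bands, 24 mm diameter up to 40 mm, then stepping in to 20 mm and tapering to a 12 mm nose at 60 mm total height. Origin at the centre of its underside, z up. 0.06 to 0.13 kg.
- short_objective: Short stubby microscope objective standing nose up: steel cylinder with thin black bands, 32 mm diameter up to 30 mm, then a cone to an 18 mm face at 36 mm total height. Origin at the centre of its underside, z up. 0.05 to 0.12 kg.
- eyepiece: Eyepiece standing on its broad head: black disc 38 mm diameter and 14 mm high, with a bare aluminium tube of 24 mm diameter rising from it to 46 mm total height. Origin at the centre of its underside, z up. 0.05 to 0.12 kg.
- condenser: Condenser: black ribbed cylinder, 48 mm diameter, 42 mm high, with a glass lens in its top. Origin at the centre of its underside, z up. 0.09 to 0.2 kg.
- slide_box: Closed wooden slide box, 34 mm along its x, 84 mm along its y, 32 mm high. Origin at the centre of its underside, z up. 0.05 to 0.1 kg.
- filter_ring: Spare filter ring lying flat among the stock: dark steel ring, 50 mm outside and 34 mm inside diameter, 12 mm high. In no kit. Origin at the centre of its underside, z up.
- oil_bottle: Small amber oil bottle with a black cap, 28 mm diameter, 60 mm high, standing between the two trays. In no kit. Origin at the centre of its underside, z up.

How it is judged:
At the end, for the whole second after the job is handed in: Every part is inside its named pocket, anywhere in it, flat on the floor (underside less than 6 mm above the tray's underside, tilt under 0.12 rad), released and at rest; filter ring and oil bottle are within 15 mm of where they started (y of short_objective in the frame of tray_two between 0.041 and 0.067 m and x of short_objective in the frame of tray_two between -0.019 and 0.019 m and z of each of short_objective, slide_box in the frame of tray_two below 0.006 m and angle between each of short_objective, slide_box, long_objective, eyepiece, condenser's own z axis and vertical below 0.12 rad and linear speed of each of short_objective, slide_box, long_objective, eyepiece, condenser below 0.02 m/s and contact force between each of short_objective, slide_box, long_objective, eyepiece, condenser and the fingers below 0.05 N and y of slide_box in the frame of tray_two between -0.045 and -0.013 m and x of slide_box in the frame of tray_two between -0.02 and 0.02 m and y of long_objective in the frame of tray_three between -0.076 and -0.052 m and x of long_objective in the frame of tray_three between -0.023 and 0.023 m and z of each of long_objective, eyepiece, condenser in the frame of tray_three below 0.006 m and y of eyepiece in the frame of tray_three between -0.021 and -0.001 m and x of eyepiece in the frame of tray_three between -0.016 and 0.016 m and y of condenser in the frame of tray_three between 0.042 and 0.064 m and x of condenser in the frame of tray_three between -0.011 and 0.011 m and distance of each of filter_ring, oil_bottle from where it was at the start of the episode below 0.015 m); the robot touches nothing.
It fails at once if a kit part is tipped over (tilt over 0.8 rad) (angle between any of short_objective, slide_box, long_objective, eyepiece, condenser's own z axis and vertical above 0.8 rad).
It fails at once if the filter ring or the oil bottle is shifted by more than 15 mm or tipped (distance of any of filter_ring, oil_bottle from where it was at the start of the episode above 0.015 m or angle between any of filter_ring, oil_bottle's own z axis and vertical above 0.5 rad).
It also fails if it takes over 120 s, if anything falls off the work surface, if the arm or the gripper's body presses on something with over 40 N, if the wrist force passes 120 N, or if a joint passes its speed limit or range.

## Working session

There is one attempt and no reset: what is moved stays moved. The work goes in short steps, each a Python script; the robot and the scene stay as the last script left them, time stands still between calls to the robot, and variables do not carry over. Pictures are saved under pics/ and viewed, at most 14 in all, crops included, and the job is handed in when it is done.

```bash
mkdir -p pics; python3 - <<'E'
from workcell import *
import cv2
for n in("top","scene"):
    cv2.imwrite(f"pics/{n}0.png",cv2.resize(read_camera(n),(800,600),interpolation=cv2.INTER_CUBIC))
    m=camera_model(n);print(n,m)
print(current_ee_rot(),current_time_s())
E
```

```text
top {'camera_matrix': array([[379.24804811,   0.        , 257.53743991],
       [  0.        , 379.24804811, 191.47761112],
       [  0.        ,   0.        ,   1.        ]]), 'extrinsics': array([[-0.00726971,  0.98374065, -0.17944773,  0.41839466],
       [-0.99973364, -0.01108084, -0.02024493, -0.00190472],
       [-0.02190419,  0.17925276,  0.98355918,  0.81268639],
       [ 0.        ,  0.        ,  0.        ,  1.        ]])}
scene {'camera_matrix': array([[450.25462167,   0.        , 256.01659054],
       [  0.        , 450.25462167, 189.24763613],
       [  0.        ,   0.        ,   1.        ]]), 'extrinsics': array([[-0.27082337, -0.58234848,  0.76650176,  1.3095682 ],
       [ 0.96261939, -0.16026675,  0.21835401,  0.20942218],
       [-0.00431338,  0.79698483,  0.60398392,  0.63422453],
       [ 0.        ,  0.        ,  0.        ,  1.        ]])}
[-3.13942305e+00 -3.12287928e-04  3.49769082e-01] 0.1
```

View pics/top0.png

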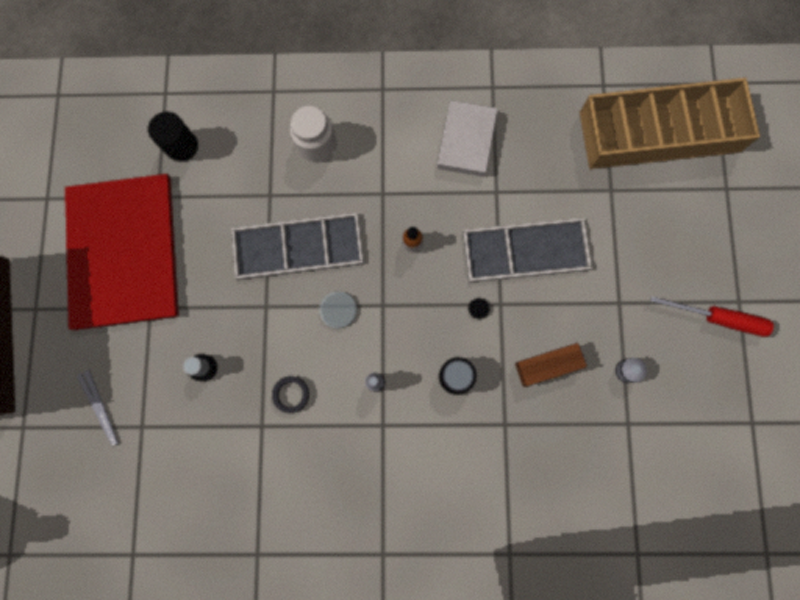

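View pics/scene0.png

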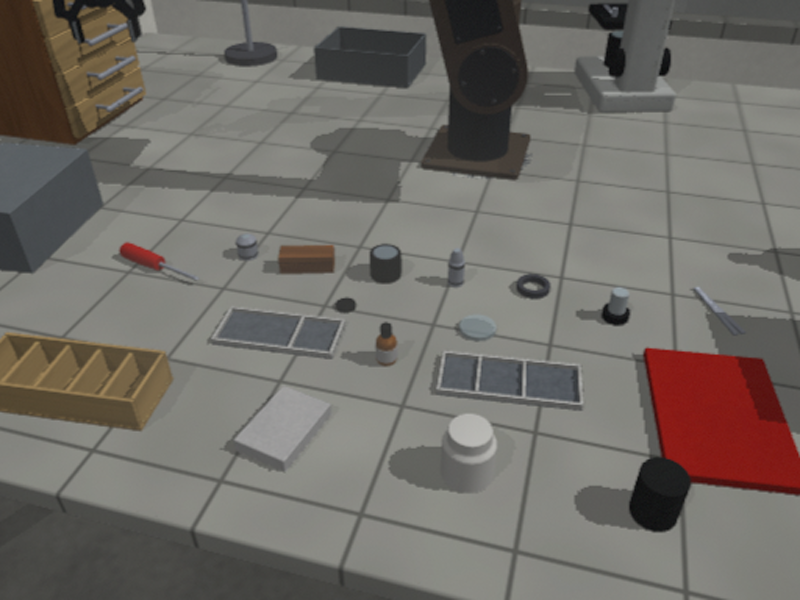

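```bash
python3 - <<'E'
import cv2
from workcell import *
im=read_camera("top")
for i,(x,y) in enumerate([(110,130),(270,130)]):
    cv2.imwrite(f"pics/c{i}.png",cv2.resize(im[y:y+138,x:x+160],(800,690),interpolation=cv2.INTER_CUBIC)[:600] )
E
```

```text
(no output)
```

View pics/c0.png

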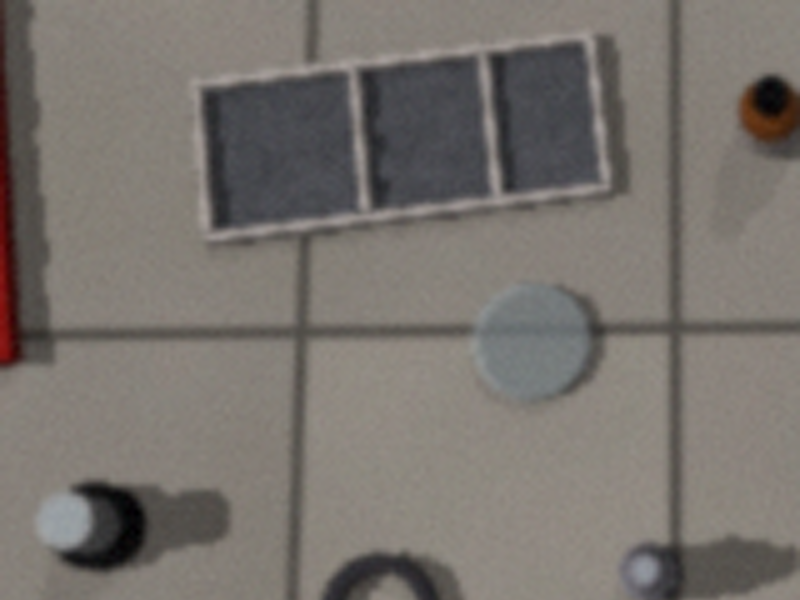

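View pics/c1.png

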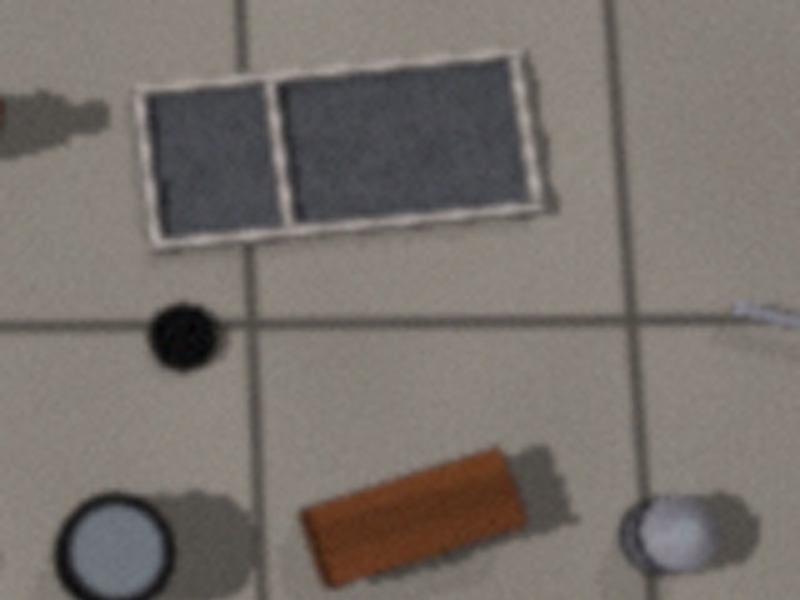

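```bash
cat > h.py <<'E'
from workcell import *
import numpy as np, cv2
def px(name,u,v,z,m=None):
    m=m or camera_model(name);K=m["camera_matrix"];E=m["extrinsics"]
    d=np.linalg.inv(K)@[u,v,1];d=E[:3,:3]@[d[0],-d[1],-d[2]];o=E[:3,3]
    return (o+d*(z-o[2])/d[2])[:2]
def down(yaw): return [np.pi,0,yaw]
E
python3 - <<'E'
from h import *
np.set_printoptions(precision=4,suppress=True)
def c(i,u,v,z): return px("top",(110,270)[i]+(u+.5)/5-.5,130+(v+.5)/5-.5,z)
for n,i,C in(("three",0,[(193,83),(597,38),(610,188),(207,240)]),("two",1,[(135,90),(522,52),(543,207),(155,248)])):
    P=np.array([c(i,u,v,.01) for u,v in C]);y=(P[0]+P[3]-P[1]-P[2])/2
    print(n,P.mean(0),"yaw",np.arctan2(-y[0],y[1]),np.linalg.norm(y),np.linalg.norm(P[0]+P[1]-P[2]-P[3])/2)
for n,i,u,v,z in[("eye",0,65,521,.046),("eyebase",0,100,525,.012),("long",0,645,570,.06),("cond",1,116,550,.042),("short",1,678,533,.036),("bottlecap",0,770,95,.06),("ring",0,380,600,.01)]: print(n,c(i,u,v,z))
B=np.array([c(1,u,v,.032) for u,v in[(302,514),(500,449),(527,522),(332,588)]]);print(B,B.mean(0))
E
```

```text
three [0.6437 0.1626] yaw 0.11016048669305707 0.17859331058337624 0.07024473845293158
two [ 0.634  -0.1595] yaw 0.0917009229442733 0.1693220236971137 0.07060393774308296
eye [0.474  0.2885]
eyebase [0.4747 0.2863]
long [0.4517 0.0517]
cond [ 0.4596 -0.0564]
short [ 0.4649 -0.2838]
bottlecap [0.6453 0.0004]
ring [0.4424 0.1668]
[[ 0.4741 -0.1334]
 [ 0.5    -0.2154]
 [ 0.4701 -0.2245]
 [ 0.4441 -0.1442]] [ 0.4721 -0.1794]
```

```bash
cat >> h.py <<'E'
T={"two":((.634,-.1595),.0917),"three":((.6437,.1626),.110)}
def pp(xy,yaw,w,zg,tray,ly,pick_off=0):
    """pick at xy with jaws along yaw's x axis, set down in tray pocket at local y."""
    c,ty=T[tray]; p=np.array(c)+ly*np.array([-np.sin(ty),np.cos(ty)])
    oa,ob=down(np.pi/2+yaw),down(np.pi/2+ty); H=.18
    for q,o in((xy,oa),(p,ob)):
        for z in(H,zg): assert ik([*q,z],o) is not None,(q,z)
    reach([*xy,H],oa); grip(min(.085,w+.03))
    line_to([*xy,zg],vel=.12); grip(max(0,w-.01))
    print("opening",current_opening(),"want",w,"F",current_grasp_force())
    if abs(current_opening()-w)>.006: print("BAD GRASP");return
    line_to([*xy,H],vel=.15); print("lifted",current_opening(),current_grasp_force())
    reach([*p,H],ob); line_to([*p,zg+.02],vel=.15)
    print("touch",line_to([*p,zg+.0035],vel=.03,force_limit=8),current_position(),current_contact_force())
    grip(min(.085,w+.022)); line_to([*p,H],vel=.15)
    print("t",current_time_s())
E
python3 - <<'E'
from h import *
pp((.4649,-.2838),.0917,.032,.009,"two",.054)
cv2.imwrite("pics/a1.png",read_camera("scene")[110:270,80:380].repeat(2,0).repeat(2,1))
E
```

```text
opening 0.029658495587347736 want 0.032 F 59.56275288714096
lifted 0.029786102651431574 59.2467867617961
touch True [ 0.62872258 -0.10555844  0.01298794] [-0.90242994 -0.46591348  4.134025  ]
t 9.625
```

View pics/a1.png

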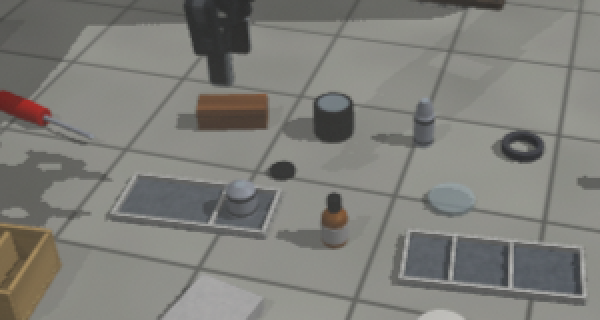

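```bash
python3 - <<'E'
from h import *
pp((.4721,-.1794),.306,.034,.011,"two",-.029)
pp((.4517,.0517),.11,.024,.015,"three",-.064)
reach([.46,-.0564,.18],down(np.pi/2))
im=read_camera("top")
cv2.imwrite("pics/a2.png",cv2.resize(im[130:260,140:390],(800,416),interpolation=cv2.INTER_CUBIC))
E
```

```text
opening 0.032748100793920897 want 0.034 F 61.23589038848877
lifted 0.03275662482242668 60.7011616230011
touch True [ 0.63646827 -0.18824604  0.01485619] [ 0.67431204 -0.30890937  3.33797407]
t 17.8583
opening 0.022381251853638096 want 0.024 F 59.07819389831275
lifted 0.022099094201671426 58.705357478465885
touch True [0.65031736 0.09900374 0.01883289] [-0.85437215  0.41678178  4.02277277]
t 26.4833
```

View pics/a2.png

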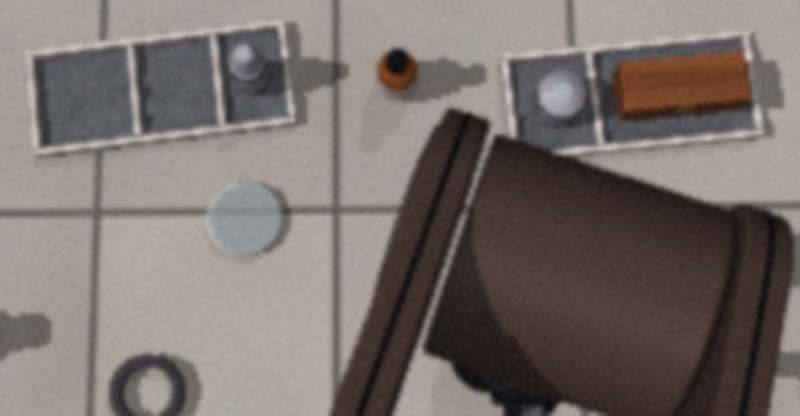

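The top view shows the long objective (245,62), short objective (562,93) and box (683,87) standing in their pockets. I'll carry on with the eyepiece and the condenser.

```bash
python3 - <<'E'
from h import *
pp((.4596,-.0564),.11,.048,.014,"three",.053)
pp((.4743,.2874),.11,.024,.019,"three",-.011)
reach([.45,-.35,.25],down(np.pi/2))
im=read_camera("top")
cv2.imwrite("pics/a3.png",cv2.resize(im[130:190,140:390],(800,192),interpolation=cv2.INTER_CUBIC))
cv2.imwrite("pics/a4.png",cv2.resize(read_camera("scene")[180:280,120:390],(800,296),interpolation=cv2.INTER_CUBIC))
E
```

```text
opening 0.046598604700808434 want 0.048 F 62.07190275192261
lifted 0.04612930256323015 61.87942385673523
touch True [0.6376197  0.21525835 0.01797088] [0.23416035 0.22056138 3.81416265]
t 35.85
opening 0.02222896547213059 want 0.024 F 58.98304045200348
lifted 0.022339178859382313 58.90001714229584
touch True [0.64456086 0.15158939 0.0228657 ] [-0.82303161 -0.34262088  4.3945263 ]
t 44.075
```

View pics/a3.png

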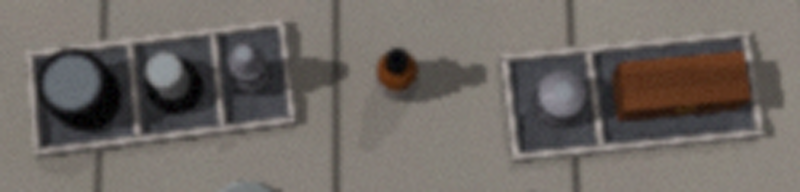

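View pics/a4.png

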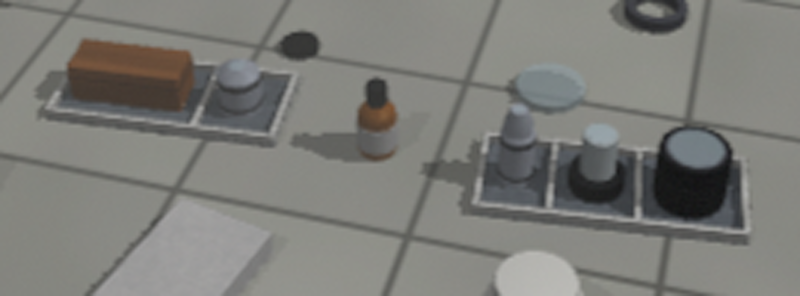

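```bash
python3 - <<'E'
from h import *
def loc(t,u,v,z):
    c,y=T[t];d=px("top",140+(u+.5)/3.2-.5,130+(v+.5)/3.2-.5,z)-c
    return np.round([np.cos(y)*d[0]+np.sin(y)*d[1],-np.sin(y)*d[0]+np.cos(y)*d[1]],4)
print("short",loc("two",562,92,.039),"box",[loc("two",u,v,.035) for u,v in((747,54),(749,103),(617,63),(622,119))])
print("long",loc("three",240,55,.063),"eye",loc("three",166,72,.049),"cond",loc("three",70,80,.045))
E
```

```text
short [-0.0005  0.052 ] box [array([ 0.0136, -0.0732]), array([-0.0196, -0.0694]), array([0.0165, 0.0127]), array([-0.0217,  0.0146])]
long [-0.0009 -0.0617] eye [-0.0019 -0.0109] cond [0.0018 0.0532]
```

All five parts are within about 2 mm of their pocket centres, well inside the limits, so I'm handing in.

```bash
python3 -c "
from workcell import *
print(hand_in())"
```

```text
the job is handed in; nothing more can be done
None
```

I handed the job in with all five parts upright in their named pockets and within about 3 mm of centre by the top camera; the filter ring and oil bottle look unmoved, and no pass/fail verdict came back.

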